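# Roll a battery cell onto the reader line and start the reading

### The job

With a fingertip on its top, push the blue battery cell sideways so that it rolls, without being picked up or slid, until it lies still along the red line of the reader plate, centred over it. Then let go of it and press the green button on the cream reader box all the way down and let it come up. The cell must stay on the line; leave the green cell and everything else where it is.

Things in the scene. Friction and masses are not known exactly. Their poses are not given: they have to be found in the camera images.
- blue_cell_center (a point): centre of the blue cylindrical battery cell, diameter 32 mm, length 70 mm, about 140 g, lying on its side on the reader plate to one side of the red line (55 to 80 mm from it) and nearly parallel to it, its centre 16 mm above the plate's top. x runs along the cell's axis; y and z turn with it as it rolls.
- scan_line (a point): middle of the red line on the reader plate, on the plate's top face, 14 mm above the work surface. x runs along the line (135 mm long, 8 mm wide), y across it (the way the cell rolls), z up. The plate is fixed, 170 mm along x by 250 mm along y, flat, with no rim, dark rubber with an aluminium border; the line crosses its middle.
- green_cell_center (a point): centre of the green battery cell, the same size as the blue one, lying on the plate on the other side of the red line, 55 to 80 mm from it. A bystander.
- read_button_top (a point): centre of the top face of the green push button, 32 mm across, on the low cream reader box (fixed, 100 x 85 x 40 mm). The button is pressed straight down; the box may stand to the left or the right of the plate.
- read_button (a joint): travel of the green button in m: 0 up, 0.006 fully down (about 4 N); it springs back.
- meter: yellow bench multimeter, fixed, 110 x 80 mm and 45 mm high, on the other side of the plate from the reader box; origin at the centre of its underside. A bystander.
- daq_box: dark red data box, 80 x 180 x 34 mm, beyond the plate; origin at the centre of its underside. A bystander.
- spool: orange spool, 54 mm across, 40 mm high, standing; origin at the centre of its underside. A bystander.
- flux_bottle: small amber bottle, 40 mm across, 85 mm high; origin at the centre of its underside. A bystander.
- screwdriver: screwdriver, 170 mm long, lying off to the right. A bystander.
- pot: white ceramic cup, 72 mm across, 90 mm high, off to the right; origin at the centre of its underside. A bystander.
- blue_cell: the blue cell itself: the same point and axes as its centre above. It rolls easily on the rubber top of the plate and, if pushed slowly, stops within a few mm when let go; a fingertip pressed lightly on its top and moved sideways rolls it half as far as the fingertip moves.
There are look-alikes about, which are no part of the job. Of the things like the blue_cell, leave any that is yellow; of the rest the larger one is meant.

How it is judged:
By the outcome, as a careful person would: the job done as asked, in the order asked, and still so for the second after the job is handed in, with the robot touching nothing.
It also fails if it takes over 64 s, if anything falls off the work surface, if the arm or the gripper's body presses on something with over 40 N, if the wrist force passes 120 N, or if a joint passes its speed limit or range.

### The arm

A 6-joint arm with a two-finger parallel gripper is mounted at the origin on the work surface. World frame = base frame: x ahead of the robot, y to its left, z up, the work surface at z = 0. Lengths are in m, angles in rad, forces in N, time in s.
With the tool pointing down it reaches from about 0.275 to 0.875 m from the base axis. Payload 12.5 kg.
Tool frame: the origin (TCP) lies at the very end of the fingers, on their centre line; the grasp point (between the pads) lies 19 mm behind it; x points along the fingers, y is the direction in which the jaws open and shut, and the axes are right-handed (so a half turn about x gives the same grasp; the last joint's range is limited). The gripper opens to 85 mm and grips with 20 to 120 N. Pads are 22 mm wide; open, the fingers measure 114 mm over their backs; the gripper's body (76 mm by 85 mm) begins 54 mm behind the grasp point. The pads swing forward as they close: fully open they stand 13 mm farther back than shut.
Start: joints at [1.016, 0.351, 1.652, -0, 1.139, -0.085], TCP at [0.249, 0.49, 0.231] pointing down, gripper open.
Joint ranges: [-2.75, 2.75], [-0.79, 2.1], [0.01, 2.65], [-1.57, 4.71], [0.07, 3.14], [-2.87, 2.87]. Speed limits (rad/s): [2.22, 2.22, 2.79, 3.14, 3.14, 3.14].

### API

Orientations are given as a 3x3 rotation matrix whose columns are the frame's x, y, z axes.
In Python, from bench import manip gives the robot as it stands. Calls block until the motion is done:
- manip.move_ptp(position, orientation): joint-space move of the TCP to a pose.
- manip.move_l(position, attitude=None, max_speed=0.15): straight line of the TCP; attitude=None keeps the orientation; max_speed is the mean speed in m/s.
- manip.move_j(angles): joint-space move.
- manip.set_gripper(opening, effort=None): opening from 0.0 (shut) to 1.0 (fully open); effort is the grip in N (None keeps the last); returns when the fingers have stopped.
- manip.dwell(seconds).
- manip.inverse_kinematics(position, orientation): joint angles nearest the present ones, or None.
- manip.grab_frame(name): name is "scene" or "side" or "wrist"; returns (picture, depth): 400x640x3 uint8, red, green, blue; 400x640 float32, m along the optical axis (not along the pixel's ray), 0 where there is no reading.
- manip.get_calibration(name): a dict with "camera_matrix" (3x3 intrinsics, pixels), "k1" (the pictures are not rectified: a ray, as slopes to the right and down, at radius r is drawn at 1 + k1 r^2 times it, then the intrinsics apply), "R" (3x3) and "t" (3): a world point X has camera coordinates R X + t. Camera axes: x right, y down, z forward; pixel columns grow to the right and rows downward; lengths in m; the calibration is good to about 2 mm. A picture is of the moment at which its call begins: read the wrist's pose just before it. get_calibration takes no time and is no camera call; for the wrist camera it gives the pose at the moment of the call.
A pose or a line that the arm cannot do raises manip.Unreachable and nothing moves.
- manip.sign_off(): hands the job in, once; it reports no verdict.
Trained networks look in the newest picture that a camera, given by its name, has taken for a name from the list of things; names that differ only in an ending like _2 or _b are one class to them, and where a whole thing is asked for, a point or a joint stands for the part that bears it (a point fixed in the world has none). Each returns a list of dicts, best first, with "confidence" (0 to 1); they miss things now and then, are a little off and sometimes report something else, mostly with a low value. They report only what shows in the picture. A call takes as long as a camera call. They do not tell look-alikes from the thing itself.
- manip.look_for(camera, name): "at" ([x, y, z] in m, in world coordinates, good to about 4 mm: the middle of the surface that is visible of it).
Readings, each from a call of its own:
- manip.current_time(): time.
- manip.current_qpos(): joint angles.
- manip.current_joint_vel(): joint speeds.
- manip.current_joint_torque(): joint torques, N m.
- manip.current_ee_pos(): TCP position.
- manip.current_tcp_rot(): TCP orientation.
- manip.current_force(): force on the tool from outside, world axes, zero at the start.
- manip.current_ft_torque(): the same for the moment, N m.
- manip.current_grip_width(): opening from 0.0 (shut) to 1.0 (fully open).
Only numpy, scipy, OpenCV 4.12 (cv2) and the standard library are available. Lean on these libraries where they do the work, as an engineer would, in place of code of your own. Each camera call takes 0.05 s, during which the arm holds its last target. There are 200 camera calls.

## Working session

There is one attempt and no reset: what is moved stays moved. The work goes in short steps, each a Python script; the robot and the scene stay as the last script left them, time stands still between calls to the robot, and variables do not carry over. Pictures are saved under pics/ and viewed, about 8 in all and at most 12, crops included, and the job is handed in when it is done.

```bash
mkdir -p pics; cat > h.py <<'E'
from bench import manip
import numpy as np, cv2
def snap(cam,fn,crop=None,s=1):
    cal=manip.get_calibration(cam); im,d=manip.grab_frame(cam)
    np.savez('pics/'+fn+'.npz',im=im,d=d,K=cal['camera_matrix'],k1=cal['k1'],R=cal['R'],t=cal['t'])
    o=im[...,::-1]
    if crop: o=o[crop[1]:crop[3],crop[0]:crop[2]]
    cv2.imwrite('pics/'+fn+'.png',cv2.resize(o,None,fx=s,fy=s))
    return im,d,cal
def load(fn):
    z=np.load('pics/'+fn+'.npz'); return z['im'],z['d'],dict(camera_matrix=z['K'],k1=float(z['k1']),R=z['R'],t=z['t'])
def ray(uv,cal):
    K=np.array(cal['camera_matrix'],float); 
    p=cv2.undistortPoints(np.array(uv,float).reshape(-1,1,2),K,np.array([cal['k1'],0,0,0.]))[:,0]
    return np.c_[p,np.ones(len(p))]
def pts(uv,d,cal):   # depth based
    r=ray(uv,cal); uv=np.array(uv).astype(int); z=d[uv[:,1],uv[:,0]]
    return (r*z[:,None]-np.array(cal['t']))@np.array(cal['R'])
def onplane(uv,cal,z):
    R=np.array(cal['R']); c=-R.T@np.array(cal['t']); w=ray(uv,cal)@R
    return c+w*((z-c[2])/w[:,2])[:,None]
E
python3 - <<'E'
from h import *
snap('scene','s0'); snap('side','d0')
for c in('scene','side'):
    for n in('blue_cell','green_cell','read_button','meter','daq_box','spool','flux_bottle','pot'):
        print(c,n,[(np.round(r['at'],3).tolist(),round(r['confidence'],2)) for r in manip.look_for(c,n)])
print(manip.current_time(),manip.current_tcp_rot())
E
```

```text
scene blue_cell [([0.411, -0.246, 0.024], 0.66), ([0.698, -0.271, 0.019], 0.61), ([0.564, -0.133, 0.043], 0.5)]Traceback (most recent call last):
  File "<stdin>", line 5, in <module>
ValueError: it knows: blue_cell, blue_cell_center, daq_box, flux_bottle, green_cell_center, meter, pot, read_button, read_button_top, scan_line, screwdriver, spool
```

View pics/s0.png

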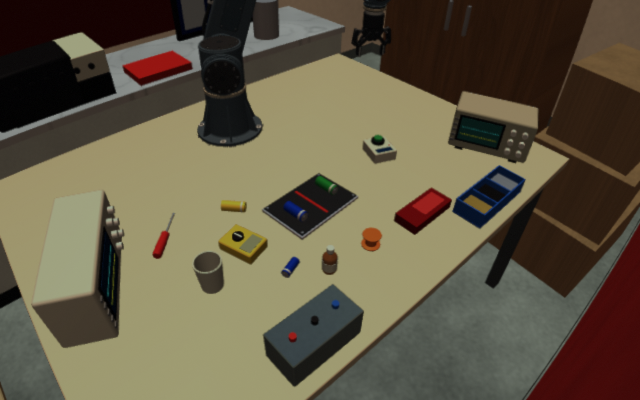

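View pics/d0.png

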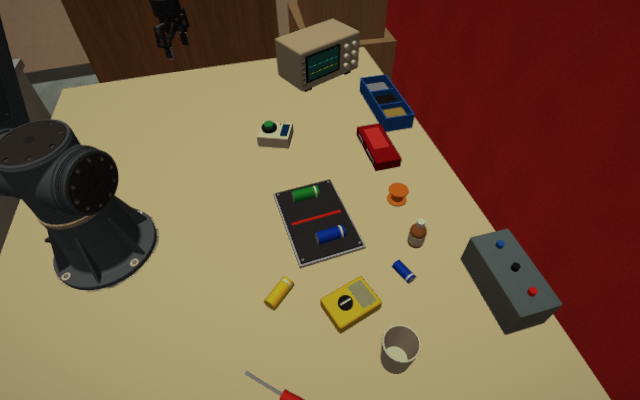

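The candidates for blue_cell are:
- the large blue cell on the plate: scene (296,210), side (330,235)
- a small blue cell off the plate: scene (290,266), side (404,271)
- a yellow cell: scene (233,206)

By the description it is the large one on the plate. The button box is at scene (379,147), and the plate is free of the arm.

```bash
cat >> h.py <<'E'
def mask(im,c):
    h=cv2.cvtColor(im,cv2.COLOR_RGB2HSV).astype(int); H,S,V=h[...,0],h[...,1],h[...,2]
    lo,hi={'blue':(108,130),'red':(0,8),'green':(45,80)}[c]
    m=((H>=lo)&(H<=hi)|((c=='red')&(H>172)))&(S>130)&(V>50)
    return m
def blobs(im,d,cal,c,zr,minn=15):
    v,u=np.nonzero(mask(im,c)&(d>0)); P=pts(np.c_[u,v],d,cal); m=np.zeros(d.shape,np.uint8)
    ok=(P[:,2]>zr[0])&(P[:,2]<zr[1])&(P[:,0]>.2)&(P[:,0]<.9); m[v[ok],u[ok]]=1
    n,L,st,ce=cv2.connectedComponentsWithStats(m); out=[]
    for i in range(1,n):
        if st[i,4]<minn: continue
        vv,uu=np.nonzero(L==i); out.append((ce[i],st[i,4],pts(np.c_[uu,vv],d,cal),np.c_[uu,vv]))
    return sorted(out,key=lambda o:-o[1])
def axis(P):
    c=P[:,:2].mean(0); w,V=np.linalg.eigh(np.cov((P[:,:2]-c).T)); a=V[:,1]; s=(P[:,:2]-c)@a
    return c,a,np.ptp(s),(s.max()+s.min())/2
def look(yaw): # tool down, jaw axis y at angle yaw in world xy
    y=np.array([np.cos(yaw),np.sin(yaw),0]); x=np.array([0,0,-1.]); return np.c_[x,y,np.cross(x,y)]
E
python3 - <<'E'
from h import *
for f in('s0','d0'):
    D=load(f)
    for c,zr in(('blue',(.02,.06)),('red',(.005,.03)),('green',(.02,.08))):
        for ce,n,P,uv in blobs(*D,c,zr)[:4]:
            ci,a,l,_=axis(P); print(f,c,ce.round(),n,ci.round(3),np.round(P[:,2].max(),3),'ang',round(np.degrees(np.arctan2(a[1],a[0]))%180,1),l.round(3))
print(manip.current_time(),manip.current_tcp_rot().round(2).tolist())
D=load('s0');im=D[0];cv2.imwrite('pics/c0.png',cv2.resize(im[160:290,200:400,::-1],None,fx=4,fy=4,interpolation=cv2.INTER_CUBIC))
E
```

```text
s0 blue [479. 187.] 170 [0.859 0.358] 0.057 ang 92.1 0.264
s0 blue [292. 207.] 146 [ 0.545 -0.134] 0.049 ang 5.6 0.057
s0 blue [292. 263.] 87 [ 0.692 -0.259] 0.027 ang 113.5 0.044
s0 red [160. 244.] 228 [ 0.406 -0.485] 0.029 ang 135.8 0.095
s0 red [311. 201.] 140 [ 0.536 -0.055] 0.018 ang 4.6 0.139
s0 green [323. 181.] 106 [0.516 0.014] 0.049 ang 2.6 0.053
s0 green [378. 137.] 27 [0.475 0.31 ] 0.063 ang 116.3 0.029
d0 blue [328. 234.] 284 [ 0.543 -0.135] 0.049 ang 5.8 0.058
d0 blue [402. 268.] 105 [ 0.686 -0.26 ] 0.027 ang 111.2 0.042
d0 blue [372.  99.] 51 [0.843 0.391] 0.055 ang 91.6 0.157
d0 blue [381. 115.] 29 [0.84 0.29] 0.055 ang 90.6 0.051
d0 red [316. 217.] 189 [ 0.532 -0.054] 0.018 ang 4.9 0.137
d0 red [289. 396.] 132 [ 0.379 -0.462] 0.027 ang 154.4 0.04
d0 green [303. 193.] 205 [0.514 0.013] 0.048 ang 2.4 0.057
d0 green [268. 124.] 47 [0.47  0.309] 0.066 ang 15.1 0.028
d0 green [317. 189.] 18 [0.554 0.016] 0.046 ang 93.3 0.025
0.15 [[-0.0, 0.45, 0.89], [-0.0, 0.89, -0.45], [-1.0, -0.0, -0.0]]
```

View pics/c0.png

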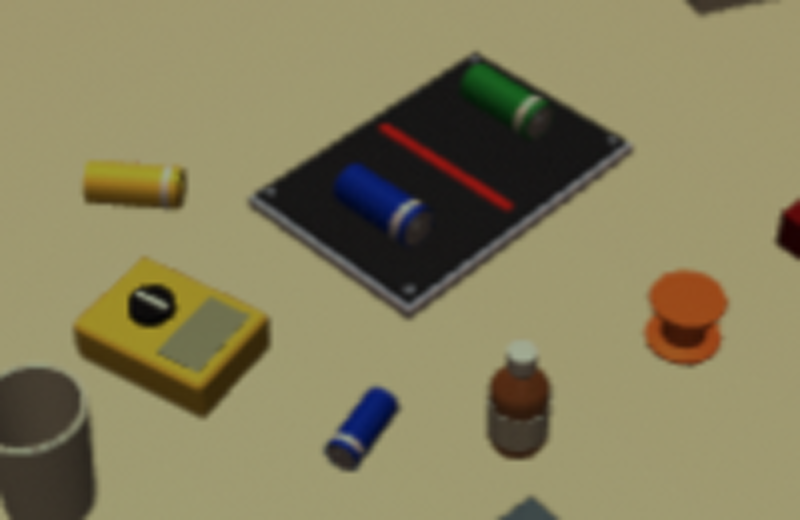

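The crop shows the full-size blue cell on the plate at (383,205), parallel to the red line at (445,165). The small blue cell at (362,425) and the yellow one at (135,183) are the look-alikes. Next I go above it with the gripper shut and look from close by.

```bash
cat >> h.py <<'E'
def measure(fn):
    im,d,cal=snap('wrist',fn); out={}
    for c,zr in(('blue',(.02,.06)),('red',(.005,.03)),('green',(.02,.08))):
        for ce,n,P,uv in blobs(im,d,cal,c,zr,60)[:2]:
            ci,a,l,_=axis(P); print(fn,c,ce.round(),n,ci.round(4),'ztop',np.percentile(P[:,2],95).round(4),'ang',round(np.degrees(np.arctan2(a[1],a[0]))%180,1),l.round(4))
    return im,d,cal
E
python3 - <<'E'
from h import *
manip.set_gripper(0.0,30)
manip.move_ptp([.535,-.09,.25],look(np.radians(95)))
print(manip.current_ee_pos(),manip.current_grip_width(),manip.current_time())
measure('w0'); print(manip.current_force())
E
```

```text
[ 0.53505512 -0.08940079  0.24997405] -0.001409961944769842 3.225
w0 blue [277. 177.] 1464 [ 0.5428 -0.1289] ztop 0.0463 ang 5.6 0.0582
w0 blue [171. 274.] 431 [ 0.6862 -0.2592] ztop 0.0253 ang 110.2 0.0446
w0 red [344. 166.] 888 [ 0.5315 -0.0552] ztop 0.0153 ang 4.9 0.1356
w0 red [505. 334.] 491 [0.7455 0.2004] ztop 0.0295 ang 90.5 0.1222
w0 green [412. 163.] 1516 [0.5149 0.0153] ztop 0.0461 ang 3.2 0.058
w0 green [408. 198.] 129 [0.554  0.0174] ztop 0.0461 ang 93.3 0.0299
[-0.42958028  0.30442499  0.30019279]
```

View pics/w0.png

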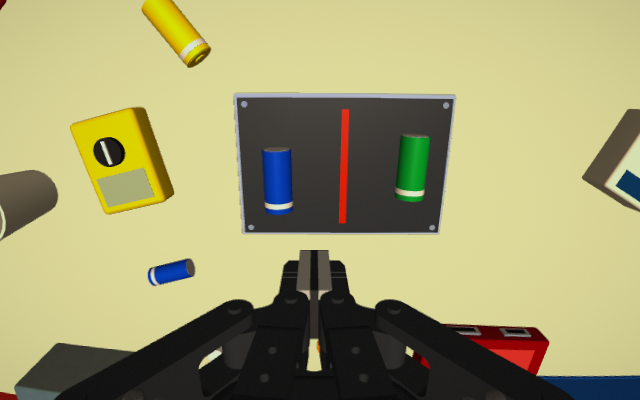

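```bash
cat >> h.py <<'E'
from scipy.optimize import least_squares
def cell(fn,zc=.030):
    """fit cell axis and line; returns cell centre xy, angle, line centre, angle"""
    im,d,cal=snap('wrist',fn)
    ok=d>0; v,u=np.nonzero(ok); P=pts(np.c_[u,v],d,cal)
    B=[b for b in blobs(im,d,cal,'blue',(.028,.06),60)][0]; c0,a0,_,_=axis(B[2])
    Q=P[(np.linalg.norm(P[:,:2]-c0-.006*a0*np.sign(a0[0]),axis=1)<.055)&(P[:,2]>.034)&(P[:,2]<.052)]
    th0=np.arctan2(a0[1],a0[0]); th0=(th0+np.pi/2)%np.pi-np.pi/2
    def f(p):
        n=np.array([-np.sin(p[1]),np.cos(p[1])]); return np.hypot((Q[:,:2]-c0)@n-p[0],Q[:,2]-p[2])-.016
    p=least_squares(f,[0,th0,zc],loss='soft_l1',f_scale=.001).x
    a=np.array([np.cos(p[1]),np.sin(p[1])]); n=np.array([-a[1],a[0]])
    s=(Q[:,:2]-c0)@a; s=s[abs((Q[:,:2]-c0)@n-p[0])<.012]; lo,hi=np.percentile(s,[.5,99.5])
    c=c0+p[0]*n+(lo+hi)/2*a
    Rb=[b for b in blobs(im,d,cal,'red',(.005,.03),60) if np.linalg.norm(b[2][:,:2].mean(0)-[.532,-.055])<.05]
    print(fn,'cell',c.round(4),'ang',np.degrees(p[1]).round(2),'len',(hi-lo).round(4),'zc',p[2].round(4))
    for b in Rb[:1]:
        lc,la,ll,off=axis(b[2]); la=la*np.sign(la[0]); lc=lc+off*la
        print('  line',lc.round(4),'ang',np.degrees(np.arctan2(la[1],la[0])).round(2),'len',ll.round(4))
    LC=np.array([.5315,-.0552]);A=np.radians(4.9); e=c-LC
    print('  rel line: along %.4f across %.4f'%(e@[np.cos(A),np.sin(A)],e@[-np.sin(A),np.cos(A)]))
    return c,p[1]
def press_down(x,y,z0,zmin,F,step=.0005):
    f0=manip.current_force()[2]; z=z0
    while z>zmin:
        z-=step; manip.move_l([x,y,z],max_speed=.05)
        f=manip.current_force()[2]-f0
        if abs(f)>F: break
    print('  contact z',round(z,4),'f',np.round(f,2)); return z,f
def stroke(c,th,back,travel,F=2.5,v=.04):
    n=np.array([-np.sin(th),np.cos(th)])
    s=c-back*n; e=s+travel*n; R=look(th+np.pi/2)
    p=manip.current_ee_pos()
    manip.move_ptp([s[0],s[1],.075],R); manip.move_l([s[0],s[1],.0495],max_speed=.08)
    z,_=press_down(s[0],s[1],.0495,.0435,F)
    manip.move_l([e[0],e[1],z],max_speed=v); print('  end f',manip.current_force().round(2),manip.current_ee_pos().round(4))
    manip.dwell(.2); manip.move_l([e[0],e[1],z+.02],max_speed=.05)
E
python3 - <<'E'
from h import *
c,th=cell('w1')
stroke(c,th,.008,.024)
manip.move_l([.535,-.09,.25],max_speed=.3)
cell('w2'); print(manip.current_time())
E
```

```text
w1 cell [ 0.5493 -0.1298] ang 5.64 len 0.0706 zc 0.0298
  line [ 0.529  -0.0554] ang 4.93 len 0.1356
  rel line: along 0.0113 across -0.0758
  contact z 0.0455 f 3.44
  end f [-1.57 -0.52  8.57] [ 0.5478 -0.1137  0.0459]
w2 cell [ 0.5481 -0.1178] ang 5.54 len 0.0705 zc 0.0297
  line [ 0.5295 -0.0554] ang 4.91 len 0.1351
  rel line: along 0.0112 across -0.0637
8.875
```

The rolling works as predicted: the fingertip moved 24 mm and the cell 12 mm, with no drift in angle. Continuing.

```bash
python3 - <<'E'
from h import *
c,th=cell('w3')
for i in range(2):
    stroke(c,th,.010,.040)
    manip.move_l([.535,-.09,.25],max_speed=.3)
    c,th=cell('w%d'%(4+i))
print(manip.current_time())
E
```

```text
w3 cell [ 0.5479 -0.1178] ang 5.58 len 0.0702 zc 0.0297
  line [ 0.5297 -0.0554] ang 4.88 len 0.1348
  rel line: along 0.0110 across -0.0638
  contact z 0.045 f 4.37
  end f [-1.05  0.7   7.69] [ 0.5452 -0.0877  0.0454]
w4 cell [ 0.5462 -0.0977] ang 5.46 len 0.0703 zc 0.0297
  line [ 0.5289 -0.0554] ang 4.9 len 0.135
  rel line: along 0.0110 across -0.0436
  contact z 0.045 f 5.12
  end f [-1.59  1.36  7.56] [ 0.5435 -0.0676  0.0454]
w5 cell [ 0.5442 -0.0776] ang 5.52 len 0.0705 zc 0.0297
  line [ 0.5286 -0.0554] ang 4.92 len 0.1351
  rel line: along 0.0107 across -0.0234
21.2917
```

```bash
python3 - <<'E'
from h import *
LC=np.array([.5315,-.0552]);A=np.radians(4.9);N=np.array([-np.sin(A),np.cos(A)])
c,th=cell('w6')
stroke(c,th,.010,.040); manip.move_l([.535,-.09,.25],max_speed=.3); c,th=cell('w7')
t=-2*((c-LC)@N)
if .0012<t<.02:
    stroke(c,th,t/2,t); manip.move_l([.535,-.09,.25],max_speed=.3); c,th=cell('w8')
print(manip.current_time(), [(np.round(r['at'],4),r['confidence']) for r in manip.look_for('wrist','read_button_top')])
E
```

```text
w6 cell [ 0.5441 -0.0776] ang 5.58 len 0.0702 zc 0.0297
  line [ 0.5289 -0.0554] ang 4.89 len 0.1351
  rel line: along 0.0106 across -0.0234
  contact z 0.045 f 3.26
  end f [-1.38  0.36  8.14] [ 0.5414 -0.0475  0.0454]
w7 cell [ 0.5422 -0.0574] ang 5.53 len 0.0705 zc 0.0297
  line [ 0.486  -0.0591] ang 4.87 len 0.0414
  rel line: along 0.0105 across -0.0031
  contact z 0.0455 f 6.26
  end f [-3.11 -0.77  6.36] [ 0.5421 -0.0542  0.0459]
w8 cell [ 0.5419 -0.0543] ang 5.59 len 0.0703 zc 0.0297
  line [ 0.4859 -0.0591] ang 4.82 len 0.0413
  rel line: along 0.0104 across -0.0000
32.6167 []
```

```bash
python3 -c "
import cv2;i=cv2.imread('pics/w8.png')[80:250,220:480];cv2.imwrite('pics/w8c.png',cv2.resize(i,None,fx=3,fy=3))"
```

```text
(no output)
```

View pics/w8c.png

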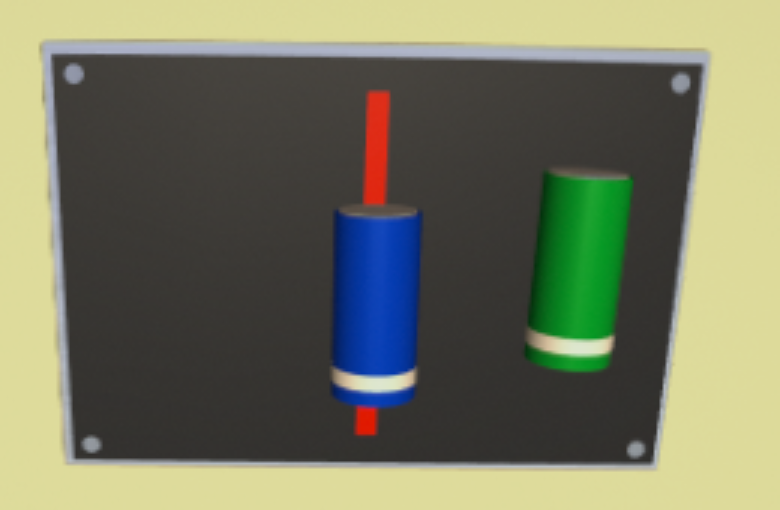

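The cell lies on the line: the red shows centred above it at (377,150) and below it at (367,420). The green cell has not moved. Now the button.

```bash
python3 - <<'E'
from h import *
manip.move_ptp([.473,.30,.2],look(np.radians(95)))
im,d,cal=snap('wrist','b0')
for ce,n,P,uv in blobs(im,d,cal,'green',(.04,.09),60)[:3]:
    z=np.percentile(P[:,2],90); T=P[P[:,2]>z-.003]; print(ce.round(),n,P[:,:2].mean(0).round(4),((T[:,:2].max(0)+T[:,:2].min(0))/2).round(4),np.ptp(T[:,:2],axis=0).round(4),z.round(4))
print([(np.round(r['at'],4),r['confidence']) for r in manip.look_for('wrist','read_button_top')],manip.current_time())
E
```

```text
[ 34. 202.] 1202 [0.5142 0.0226] [0.515  0.0196] [0.0576 0.0226] 0.0463
[330. 188.] 965 [0.4705 0.313 ] [0.4713 0.3129] [0.0306 0.0298] 0.0626
[ 43. 238.] 97 [0.5534 0.0249] [0.5534 0.0229] [0.0063 0.0165] 0.0466
[(array([0.4719, 0.3142, 0.0636]), 0.69)] 34.2417
```

View pics/b0.png

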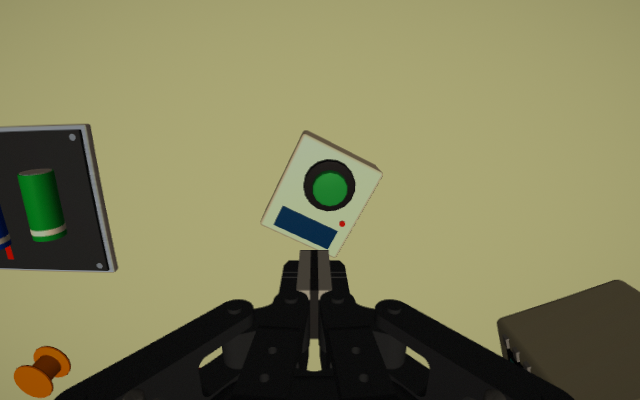

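The picture shows the green button at (330,188) inside a dark collar on the cream box, clear of everything else. I press at (0.4713, 0.313).

```bash
python3 - <<'E'
from h import *
im,d,cal=load('b0')
print('collar z',pts([[307,182],[352,180],[329,162]],d,cal).round(4).tolist())
x,y=.4713,.313
manip.move_l([x,y,.09],max_speed=.2); manip.move_l([x,y,.066],max_speed=.08)
f0=manip.current_force()[2]; z=.066
while z>.050:
    z-=.0007; manip.move_l([x,y,z],max_speed=.05)
    f=manip.current_force()[2]-f0; print(round(z,4),manip.current_ee_pos()[2].round(4),round(f,2))
    if f>14: break
manip.dwell(.3); print('held',manip.current_force()[2]-f0)
manip.move_l([x,y,.09],max_speed=.08); manip.move_l([.473,.30,.2],max_speed=.2); manip.dwell(.2)
im,d,cal=snap('wrist','b1')
for ce,n,P,uv in blobs(im,d,cal,'green',(.04,.09),60)[:2]: print(P[:,:2].mean(0).round(4),np.percentile(P[:,2],90).round(4))
print(manip.current_time())
E
```

```text
collar z [[0.4692, 0.2926, 0.0513], [0.4637, 0.333, 0.0514], [0.4493, 0.3106, 0.0509]]
0.0653 0.0655 0.61
0.0646 0.0646 -0.93
0.0639 0.0639 0.38
0.0632 0.0631 -0.95
0.0625 0.0625 -0.68
0.0618 0.0619 0.62
0.0611 0.0612 2.07
0.0604 0.0604 1.06
0.0597 0.0598 0.91
0.059 0.059 1.37
0.0583 0.0583 2.52
0.0576 0.0576 3.73
0.0569 0.0569 3.53
0.0562 0.0562 3.48
0.0555 0.056 9.32
0.0548 0.0558 16.08
held 16.08854916834369
[0.5144 0.0226] 0.0463
[0.4705 0.3129] 0.0626
41.2333
```

The button went down 6 mm to its hard stop, well clear of the collar, and came back up. I make a last check of the cell before handing in.

```bash
python3 - <<'E'
from h import *
manip.move_ptp([.535,-.09,.25],look(np.radians(95))); manip.dwell(.2)
cell('w9'); measure('w10'); print(manip.current_force().round(2),manip.current_time())
manip.sign_off()
E
```

```text
w9 cell [ 0.5418 -0.0543] ang 5.49 len 0.0702 zc 0.0297
  line [ 0.4858 -0.0592] ang 5.19 len 0.0411
  rel line: along 0.0104 across -0.0000
w10 blue [345. 176.] 1474 [ 0.5357 -0.0559] ztop 0.0462 ang 6.0 0.0581
w10 blue [171. 274.] 430 [ 0.6861 -0.2591] ztop 0.0255 ang 110.7 0.045
w10 red [506. 334.] 499 [0.7455 0.2006] ztop 0.0295 ang 90.4 0.1215
w10 red [345. 128.] 292 [ 0.4868 -0.059 ] ztop 0.0153 ang 5.4 0.0411
w10 green [412. 163.] 1514 [0.5148 0.0152] ztop 0.0461 ang 3.4 0.0577
w10 green [408. 198.] 129 [0.5539 0.0175] ztop 0.0463 ang 93.0 0.03
[-0.02  0.26 -0.18] 43.0083
the job is handed in; nothing more can be done
```

The job is done and handed in at 43 s. I rolled the blue cell about 76 mm onto the red line in five light fingertip strokes. Each stroke moved the cell half as far as the finger, as rolling should. I then lifted off and pressed the green button.

- **Cell on the line:** my last look showed it still. It was about 0 mm off the line across, within the 2 mm camera calibration, and within about 0.6° of parallel.
- **Offset along the line:** the cell sits about 10–13 mm from the line's midpoint lengthwise. It had that offset at the start, and rolling alone cannot remove it, so I left it rather than slide the cell.
- **Button:** it went down about 6 mm at about 4 N and reached its hard stop, where I pressed to 16 N. A second look showed its top back at the starting height.
- **Everything else:** the green cell and the small blue one had not moved, and the robot was touching nothing when I handed in. I did not re-measure the other bystanders individually.

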